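# Click the spare-tip magazine into its ball-lock holder

### The arm

A 6-joint arm with a two-finger parallel gripper is mounted at the origin on a cart in front of the work surface, level with it; the furniture and walls round the work are solid. World frame = base frame: x ahead of the robot, y to its left, z up, the work surface at z = 0. Lengths are in m, angles in rad, forces in N, time in s.
With the tool pointing down it reaches from about 0.2 to 0.875 m from the base axis. Payload 3.4 kg.
Tool frame: the origin (TCP) lies midway between the tips of the shut fingers; the grasp point (between the pads) lies 19 mm behind it; z points along the fingers, y is the line along which they close (so a half turn about z gives the same grasp; the last joint's range is limited). The gripper opens to 94 mm and grips with 3 to 60 N. Pads are 16 mm wide; open, the fingers measure 119 mm over their backs; the gripper's body (75 mm by 177 mm) begins 78 mm behind the grasp point.
Start: joints at [1.228, 0.276, 1.505, -0, 1.361, -0.121], TCP at [0.127, 0.561, 0.168] pointing down, gripper open.
Joint ranges: [-2.89, 2.89], [-0.75, 2.08], [0.22, 2.7], [-1.18, 4.32], [0.11, 2.71], [-2.7, 2.7]. Speed limits (rad/s): [2.57, 2.57, 3.14, 3.14, 3.14, 3.14].

### API

Orientations are given as a unit quaternion [w, x, y, z].
In Python, from station import * gives the robot as it stands.
- The arm moves only by the tool servo_tool, never from a script. Its argument "rows" is a list of rows, each a list of 7 numbers: the finger opening in mm, from 0 to 94, then the shift along the tool's x, y, z in mm, then the turn, a rotation vector about the tool's x, y, z in rad. In form: [[claw, tx, ty, tz, wx, wy, wz], ...]. A call has 1 to 8 rows; each row shifts and turns the commanded pose from where the row before left it, along the tool's axes as they then stand; what a row does not reach is not made up. A row lasts 1/12 s, in which the tool goes at most 41.7 mm and 7.16 degrees, less where a joint would pass 70% of its speed; a pose out of reach is approached as far as the arm can. A call with a gripper value outside its range is refused whole. The fingers move at their own pace and stop on an object; "grip_force" is the grip in N (left out, the last holds). Time passes only in rows, so rows that do not move let the fingers close. It gives the time, the measured TCP pose, the force, the opening and the grip force at its end, in the units of the state.
- get_obs(): the state, without advancing time (a new reading comes with each control period).
- camera(name): name is "side" or "top" or "wrist"; returns a dict with "image" (400x640x3 uint8, red, green, blue), "depth" (400x640 float32, m along the optical axis (not along the pixel's ray), 0 where there is no reading), "intrinsics" (3x3 intrinsics, pixels), "k1" (the pictures are not rectified: a ray, as slopes to the right and down, at radius r is drawn at 1 + k1 r^2 times it, then the intrinsics apply), "rvec" (rotation vector, rad) and "tvec" (3), from world to camera coordinates, as OpenCV has them. Camera axes: x right, y down, z forward; pixel columns grow to the right and rows downward; lengths in m; the calibration is good to about 2 mm. A picture is of the moment at which its call begins.
- job_done(): hands the job in; it is judged then, once.
The state is a dict: "clock": time; "q": joint angles; "qd": joint speeds; "joint_efforts": joint torques, N m; "tcp_pos": TCP position; "tcp_rot": TCP orientation; "force": force on the tool from outside, world axes, zero at the start; "wrist_torque": the same for the moment, N m; "opening": opening from 0.0 (shut) to 1.0 (fully open); "grasp_force": force on a finger pad.
Only numpy, scipy, OpenCV 4.12 (cv2) and the standard library are available. Lean on these libraries where they do the work, as an engineer would, in place of code of your own. Each camera call takes 0.05 s, during which the arm holds its last target. There are 200 camera calls.

### The job

Load the spare contact-tip magazine into the ball-lock holder on the bench: pick it up by its head, enter it upright, foot first, into the socket and press it steadily down past the sprung side ball until it clicks and stays held at the bottom. Feel your way and do not force it against the socket, then let go, and leave the other things on the bench where they are.

Things in the scene. Friction and masses are not known exactly. Their poses are not given: they have to be found in the camera images.
- magazine_center (a point): Loose aluminium magazine standing on the bench, 24 (x) x 44 (y) x 100 mm tall, four copper tip ends in its top; 0.25 kg. Point: its centre, 50 mm above the underside; z up, x normal to the broad faces. Grip the broad faces within the top 40 mm; the lower 56 mm enter the socket. Foot tapered 3 mm a side over 5 mm.
- magazine_groove (a point): On the magazine's axis, 42 mm above its underside: where the ball rests once it has clicked. Both broad faces have the same cross groove there, 3 mm deep, from 38 to 49 mm above the underside, so the magazine fits either way round (yaw or yaw + pi).
- holder: Fixed holder. Origin: centre of the underside of its 110 x 104 x 12 mm base plate, on the bench; z up. Straight above it a steel block, 41 x 58 mm, has an upright socket open at the top, 25 mm along x, 45.5 mm along y, 56 mm deep to a thin hard rubber pad on the floor, its mouth flared 4 mm a side over the top 4 mm. Magazine x goes along holder x.
- holder_plate (a point): Centre of the base plate's top, 12 mm up. The socket block above it is clamped rigidly at a height that differs each time and is not measured: rim 84 to 118 mm above the bench, floor 56 mm below the rim. A round spring pin in the floor pushes the magazine up over the last 10 mm with 4 to 8 N.
- ball (a joint): Sprung ball, 10 mm, in the socket's +x wall 12 mm below the rim. 0 m = fully out (free, or in the groove); about 0.002 = held back by a flat face. Passing ball and pin takes a push of about 4 to 12 N (ball thrust 6 to 10 N sideways); then the ball snaps into the groove, and 2 mm lower the floor stops the magazine and force climbs steeply; over 38 N is forcing it. Let go, it rises up to 2 mm.
- tip_jar: Bystander: round jar with orange body and black lid, 53 mm across, 64 mm tall; origin at the centre of its underside.
- tape_roll: Bystander: grey roll of tape lying flat, 104 mm across, 48 mm tall; origin at the centre of its underside.
- tape_measure: Bystander: yellow tape measure, 64 x 71 x 34 mm; origin at the centre of its underside.
Things that resemble listed ones, but are neither listed nor needed, are in the scene too. Several things look just like the part that bears magazine_center: the one meant starts farthest from the robot's base.

How it is judged:
On the way, in this order (a step that is already met when the one before it is completed fails the run):
1. the magazine is lifted well clear of the bench (height (world z) of magazine_center above 0.12 m), for 0.1 s.
2. upright in the socket, the magazine holds the ball pushed back (value of joint ball above 0.0012 m and horizontal distance between magazine_center and holder below 0.005 m and angle between magazine_center's own z axis and vertical below 0.1 rad), for 0.05 s.
At the end, for the whole second after the job is handed in: The magazine stands upright (within 4 degrees) and at rest in the holder's socket, its centre within 4 mm of the holder's axis seen from above and below 116 mm above the bench, with the ball sprung out into its groove (ball joint under 1 mm), and it is let go (value of joint ball below 0.001 m and horizontal distance between magazine_center and holder below 0.004 m and angle between magazine_center's own z axis and vertical below 0.07 rad and height (world z) of magazine_center below 0.116 m and linear speed of magazine below 0.02 m/s); the robot touches nothing.
It fails at once if the magazine is forced against the holder (more than 38 N) (contact force between magazine and holder above 38 N).
It fails at once if a bystander is displaced by more than 3 cm (distance of any of tip_jar, tape_roll, tape_measure from where it was at the start of the episode above 0.03 m).
It also fails if it takes over 48 s, if anything falls off the work surface, if the arm or the gripper's body presses on something with over 40 N, if the wrist force passes 120 N, or if a joint passes its speed limit or range.

## Working session

There is one attempt and no reset: what is moved stays moved. The work goes in short steps, Python scripts to look and compute and a tool call to move; the robot and the scene stay as the last step left them, time stands still between calls to the robot, and variables do not carry over. Pictures are saved under pics/ and viewed, at most 12 in all, crops included, and the job is handed in when it is done.

Besides the shell and the picture viewer there is one more tool, called after ">>>" as name([rows], argument=value, ...), one row to a line, values as JSON. servo_tool: Moves the arm, as the interface text tells. Its arguments: {"type":"object","properties":{"rows":{"type":"array"},"grip_force":{"type":"number"}},"required":["rows"]}

```bash
mkdir -p pics
cat > h.py <<'E'
from station import *
import numpy as np, cv2
def load(n):
    c=camera(n); c['R']=cv2.Rodrigues(np.array(c['rvec'],float))[0]; c['t']=np.array(c['tvec'],float).ravel(); return c
def rays(c,uv):
    K=np.array(c['intrinsics']); uv=np.atleast_2d(np.array(uv,float))
    d=(uv-[K[0,2],K[1,2]])/[K[0,0],K[1,1]]
    s=d.copy()
    for _ in range(20): s=d/(1+c['k1']*(s**2).sum(1,keepdims=True))
    return np.c_[s,np.ones(len(s))]
def plane(c,uv,z):
    r=rays(c,uv)@c['R']; o=-c['R'].T@c['t']
    return o+r*((z-o[2])/r[:,2:3])
def cloud(c):
    v,u=np.mgrid[:400,:640]; r=rays(c,np.c_[u.ravel(),v.ravel()])
    d=c['depth'].ravel()[:,None]; P=(r*d-c['t'])@c['R']; P[d[:,0]==0]=np.nan
    return P.reshape(400,640,3)
E
python3 - <<'E'
from h import *
for n in ['top','side']:
    c=load(n); cv2.imwrite(f'pics/{n}0.png',c['image'][...,::-1]); np.save(f'{n}0.npy',c,allow_pickle=True)
    print(n,-c['R'].T@c['t'],c['R'][2],(c['depth']>0).mean())
o=get_obs();print(o)
E
```

```text
top [0.33728516 0.05089217 1.1662602 ] [ 0.22351076 -0.01359188 -0.97460669] 0.99612890625
side [ 0.18162422 -0.81488359  0.53184061] [ 0.35921574  0.81993835 -0.44571869] 0.99606640625
{'clock': 0.1, 'q': array([ 1.22800337e+00,  2.76518638e-01,  1.50596567e+00, -6.99516500e-06,
        1.36071416e+00, -1.21037116e-01]), 'qd': array([-9.06086273e-04, -2.10091678e-03, -3.08041987e-03,  2.39989929e-05,
       -8.14593728e-05,  8.22836020e-04]), 'joint_efforts': array([ 1.00208774e-03, -4.05450404e+01, -2.37777597e+01,  7.02715502e-02,
        2.99294083e-02, -6.17566525e-05]), 'tcp_pos': array([0.12630722, 0.56038413, 0.16681506]), 'tcp_rot': array([-1.81212329e-04,  1.10650111e-01,  9.93859099e-01, -7.82194897e-04]), 'force': array([-0.37388379,  0.57920951,  0.31103901]), 'wrist_torque': array([-0.00414772, -0.00887865,  0.01078034]), 'grasp_force': 0.0, 'opening': 1.0005923848233094}
```

View pics/top0.png

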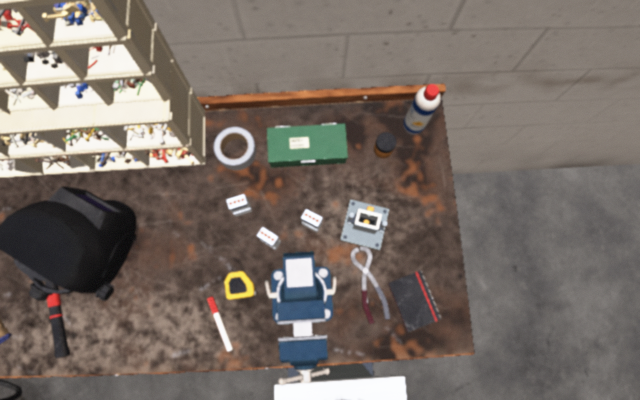

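View pics/side0.png

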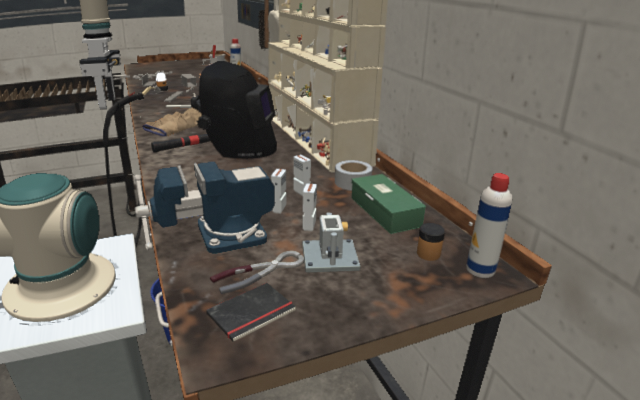

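Three lookalike magazines in the top view: A (238,204), B (312,218), C (267,237). The holder is at (368,218), the roll (233,146), jar (385,145) and tape measure (238,286). The blue vise is at (300,290). Next I measure distances from the base.

Run:
```python
from h import *
c=np.load('top0.npy',allow_pickle=True).item(); P=cloud(c); z=P[...,2]
for n,(u,v) in dict(A=(238,204),B=(312,218),C=(267,237),hold=(368,218),jar=(385,145),roll=(233,146),tm=(238,286)).items():
    w=np.zeros((400,640),bool); w[v-25:v+26,u-25:u+26]=1
    lo=.085 if n in'ABC' else .015
    m=(w&(z>lo)).astype(np.uint8)
    k,l,s,ce=cv2.connectedComponentsWithStats(m); i=1+np.argmax(s[1:,4]); q=P[l==i]
    zt=np.nanpercentile(q[:,2],90)
    if n in'ABC':
        q=q[q[:,2]>zt-.012]
    r=cv2.minAreaRect((q[:,:2]*1000).astype(np.float32))
    print(n,s[i,4],q.mean(0).round(4),'rect',np.round(r[0],1),np.round(r[1],1),round(r[2],1),'z',np.nanpercentile(q[:,2],[5,50,95,100]).round(3),'dist',np.hypot(*q.mean(0)[:2]).round(3))
# holder parts
w=np.zeros((400,640),bool); w[190:255,335:400]=1
for a,b in((.006,.025),(.075,.125)):
    q=P[w&(z>a)&(z<b)]; r=cv2.minAreaRect((q[:,:2]*1000).astype(np.float32)); print(a,len(q),np.round(r[0],1),np.round(r[1],1),r[2],np.percentile(q[:,2],[5,50,95]).round(4))
# crops
im=c['image'][...,::-1]
t=cv2.resize(im[180:260,215:405],None,fx=4.2,fy=4.2,interpolation=cv2.INTER_CUBIC)
cv2.imwrite('pics/crop1.png',t)
```

```text
A 219 [0.5875 0.2222 0.1009] rect [588.2 222.6] [25.5 44.7] 14.8 z [0.096 0.101 0.105 0.107] dist 0.628
B 208 [0.5375 0.0447 0.1014] rect [538.   44.8] [44.2 24.4] 58.8 z [0.098 0.101 0.105 0.107] dist 0.539
C 209 [0.4996 0.1514 0.1013] rect [500.5 152. ] [45.1 24.8] 54.0 z [0.098 0.101 0.105 0.107] dist 0.522
hold 760 [ 0.53   -0.0907  0.0603] rect [541.8 -96.3] [100.6  76.6] 71.8 z [0.017 0.063 0.088 0.092] dist 0.538
jar 433 [ 0.7273 -0.1566  0.0583] rect [ 732.1 -158.7] [52.2 52.2] 34.4 z [0.024 0.064 0.068 0.07 ] dist 0.744
roll 905 [0.7467 0.233  0.0435] rect [749.2 234.1] [103.8 101.3] 37.2 z [0.02  0.048 0.052 0.057] dist 0.782
tm 628 [0.3913 0.2331 0.0329] rect [394.5 232.1] [62.  68.5] 5.0 z [0.029 0.033 0.037 0.042] dist 0.455
0.006 1150 [533.4 -98.5] [162.3 163.8] 86.56084442138672 [0.0085 0.0132 0.0176]
0.075 330 [529.8 -91.7] [69.5 69.1] 27.04288673400879 [0.0774 0.0845 0.0895]
```

View pics/crop1.png

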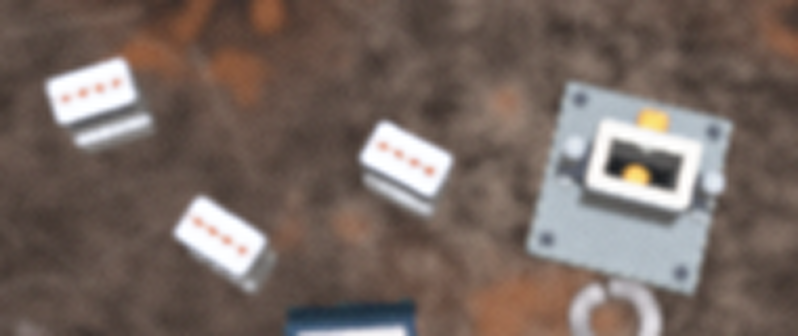

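A is the farthest at 0.63 m, with a 25x45 top at z≈0.10, which matches the given sizes. All three candidates look alike in the crop, so distance decides it and I take A. Before moving I check path clearance and refine the holder measurement.

```bash
cat >> h.py <<'E'
from scipy.spatial.transform import Rotation as Rt
def to(pos=None,yaw=None):
    """print shift in current tool axes (mm) and turn (tool rotvec) to bring tool to pos, pointing down, tool y at yaw(deg, mod 180)"""
    o=get_obs(); w,x,y,z=o['tcp_rot']; R=Rt.from_quat([x,y,z,w]).as_matrix()
    if pos is not None: print('shift tool mm',(R.T@(np.array(pos)-o['tcp_pos'])*1000).round(1))
    if yaw is not None:
        best=None
        for k in(0,180):
            a=np.radians(yaw+k); ty=np.array([np.cos(a),np.sin(a),0]); tz=np.array([0,0,-1.]); T=np.c_[np.cross(ty,tz),ty,tz]
            rv=Rt.from_matrix(R.T@T).as_rotvec()
            if best is None or np.linalg.norm(rv)<np.linalg.norm(best): best=rv
        print('turn',best.round(4))
    print('tcp',o['tcp_pos'].round(4),'F',o['force'].round(2),'t',o['clock'],'open',o['opening'],'gf',o['grasp_force'])
E
python3 - <<'E'
from h import *
c=np.load('top0.npy',allow_pickle=True).item(); P=cloud(c).reshape(-1,3)
c2=np.load('side0.npy',allow_pickle=True).item(); P=np.r_[P,cloud(c2).reshape(-1,3)]; P=P[~np.isnan(P).any(1)]
a=np.array([.127,.56]);b=np.array([.588,.2226])
for s in np.linspace(0,1,8):
    p=a+s*(b-a); d=np.hypot(*(P[:,:2]-p).T); print(p.round(2),'maxz within .12',P[(d<.12)&(P[:,2]<.5),2].max().round(3) if ((d<.12)&(P[:,2]<.5)).any() else None)
to([.588,.2225,.22],14.8)
# holder rim in top: bright pixels
im=c['image'];hsv=cv2.cvtColor(im,cv2.COLOR_RGB2HSV);m=((hsv[...,2]>200)&(hsv[...,1]<50)).astype(np.uint8);m[:, :350]=0;m[:,392:]=0;m[:200]=0;m[240:]=0
k,l,s,ce=cv2.connectedComponentsWithStats(m);i=1+np.argmax(s[1:,4]);v,u=np.where(l==i)
z=cloud(c)[v,u,2];print('rim z',np.percentile(z,[10,25,50,75,90]))
for h in(.085,.09,.1):
    q=plane(c,np.c_[u,v],h);r=cv2.minAreaRect((q[:,:2]*1000).astype(np.float32));print(h,np.round(r[0],1),np.round(r[1],1),r[2])
E
```

```text
[0.13 0.56] maxz within .12 0.489
[0.19 0.51] maxz within .12 0.489
[0.26 0.46] maxz within .12 0.388
[0.32 0.42] maxz within .12 0.156
[0.39 0.37] maxz within .12 0.04
[0.46 0.32] maxz within .12 0.042
[0.52 0.27] maxz within .12 0.107
[0.59 0.22] maxz within .12 0.107
shift tool mm [-524.7 -228.1  -52.9]
turn [-1.5000e-03  7.0000e-04  1.0907e+00]
tcp [0.1263 0.5604 0.1668] F [-0.37  0.58  0.31] t 0.1 open 1.0005923848233094 gf 0.0
rim z [nan nan nan nan nan]
0.085 [530.3 -99.1] [75.3 50.4] 81.203125
0.09 [529.5 -98.4] [75.  50.2] 81.20319366455078
0.1 [527.7 -97. ] [74.3 49.7] 81.2031478881836
```

>>> servo_tool([
  [94,-30,-13,-3,0,0,0],
  [94,-30,-13,-3,0,0,0],
  [94,-30,-13,-3,0,0,0],
  [94,-30,-13,-3,0,0,0],
  [94,-30,-13,-3,0,0,0],
  [94,-30,-13,-3,0,0,0],
  [94,-30,-13,-3,0,0,0],
  [94,-30,-13,-3,0,0,0],
])

```text
clock: 0.77
tcp_pos: [0.3386, 0.4054, 0.1914]
tcp_rot: [-0.0, 0.111, 0.994, -0.0]
force: [0.1, 0.6, -0.7]
opening: 0.998
grasp_force: 0.0
```

>>> servo_tool([
  [94,-30,-13,-3,0,0,0],
  [94,-30,-13,-3,0,0,0],
  [94,-30,-13,-3,0,0,0],
  [94,-30,-13,-3,0,0,0],
  [94,-30,-13,-3,0,0,0],
  [94,-30,-13,-3,0,0,0],
  [94,-30,-13,-3,0,0,0],
  [94,-15,-7,-2,0,0,0],
])

```text
clock: 1.43
tcp_pos: [0.5385, 0.2592, 0.2141]
tcp_rot: [0.0, 0.112, 0.994, -0.001]
force: [0.1, 0.1, -0.3]
opening: 1.004
grasp_force: 0.0
```

>>> servo_tool([
  [94,0,0,0,0,0,0.12],
  [94,0,0,0,0,0,0.12],
  [94,0,0,0,0,0,0.12],
  [94,0,0,0,0,0,0.12],
  [94,0,0,0,0,0,0.12],
  [94,0,0,0,0,0,0.12],
  [94,0,0,0,0,0,0.12],
  [94,0,0,0,0,0,0.12],
])

```text
clock: 2.1
tcp_pos: [0.5347, 0.2621, 0.2142]
tcp_rot: [-0.001, 0.559, 0.829, -0.0]
force: [0.4, 0.4, -0.2]
opening: 1.003
grasp_force: 0.0
```

>>> servo_tool([
  [94,0,0,0,0,0,0.12],
  [94,0,0,0,0,0,0],
  [94,0,0,0,0,0,0],
])

```text
clock: 2.35
tcp_pos: [0.535, 0.262, 0.2143]
tcp_rot: [-0.0, 0.604, 0.797, -0.0]
force: [0.1, -0.0, -0.0]
opening: 1.002
grasp_force: 0.0
```

Run:
```python
from h import *
to([.588,.2225,.22],14.8)
c=load('wrist'); cv2.imwrite('pics/w1.png',c['image'][...,::-1]); np.save('w1.npy',c,allow_pickle=True)
print(-c['R'].T@c['t'],c['R'][2],c['R'][0])
```

```text
shift tool mm [-52.3  40.4  -5.7]
turn [-0.0008 -0.0004  0.0142]
tcp [0.535  0.262  0.2143] F [ 0.07 -0.02 -0.04] t 2.35 open 1.00168858918669 gf 0.0
[0.51334434 0.33789749 0.43220934] [ 0.07365915 -0.26379753 -0.9617615 ] [ 9.62957572e-01  2.69652868e-01 -2.11204722e-04]
```

View pics/w1.png

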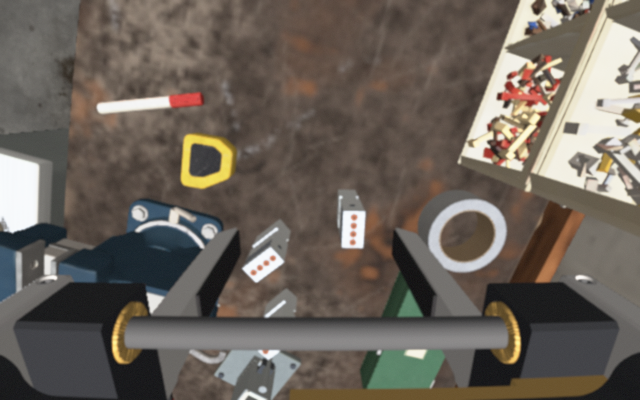

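The wrist view shows A's white top with its four tips at about (353,228). The roll is to its right at (468,230) and B and the holder are at lower left. I measure A's top from this view.

Run:
```python
from h import *
c=np.load('w1.npy',allow_pickle=True).item(); im=c['image']
m=np.zeros((400,640),np.uint8); g=im.min(2); m[205:255,335:372]=(g[205:255,335:372]>195); 
m=cv2.morphologyEx(m,cv2.MORPH_CLOSE,np.ones((9,9)))
k,l,s,ce=cv2.connectedComponentsWithStats(m);i=1+np.argmax(s[1:,4]);print(s[i],ce[i])
cn=max(cv2.findContours((l==i).astype(np.uint8),0,1)[0],key=cv2.contourArea)[:,0]
q=plane(c,cn,.1)[:,:2]*1000
r=cv2.minAreaRect(q.astype(np.float32));print(r)
P=cloud(c);print('z',np.nanpercentile(P[l==i][:,2],[10,50,90]))
yaw=r[2] if r[1][0]<r[1][1] else r[2]-90
print('yaw',yaw); to([r[0][0]/1000,r[0][1]/1000,.16],yaw)
```

```text
[342 211  23  37 801] [352.92634207 228.88389513]
((589.4705810546875, 221.3843994140625), (24.697702407836914, 43.58897018432617), 15.558099746704102)
z [0.09960016 0.10072259 0.10209711]
yaw 15.558099746704102
shift tool mm [-53.7  41.5  54.3]
turn [-0.0008 -0.0003  0.0007]
tcp [0.5351 0.2619 0.2143] F [-0.01 -0.18  0.45] t 2.4 open 1.0011580802419637 gf 0.0
```

>>> servo_tool([
  [94,-18,14,0,0,0,0],
  [94,-18,14,0,0,0,0],
  [94,-18,13.5,0,0,0,0],
  [94,0,0,25,0,0,0],
  [94,0,0,25,0,0,0],
  [94,0,0,25,0,0,0],
  [94,0,0,0,0,0,0],
])

```text
clock: 2.98
tcp_pos: [0.5861, 0.2195, 0.1342]
tcp_rot: [-0.003, 0.605, 0.796, -0.004]
force: [-1.2, 0.6, -0.7]
opening: 1.003
grasp_force: 0.0
```

>>> servo_tool([
  [94,0,0,25,0,0,0],
  [94,0,0,25,0,0,0],
  [94,0,0,23,0,0,0],
  [94,0,0,0,0,0,0],
  [94,0,0,0,0,0,0],
])

```text
clock: 3.4
tcp_pos: [0.5898, 0.2207, 0.0668]
tcp_rot: [-0.0, 0.605, 0.796, -0.0]
force: [0.1, -0.2, -0.0]
opening: 0.997
grasp_force: 0.0
```

>>> servo_tool([
  [10,0,0,0,0,0,0],
  [10,0,0,0,0,0,0],
  [10,0,0,0,0,0,0],
  [10,0,0,0,0,0,0],
  [10,0,0,0,0,0,0],
  [10,0,0,0,0,0,0],
  [10,0,0,0,0,0,0],
  [10,0,0,0,0,0,0],
], grip_force=30)

```text
clock: 4.07
tcp_pos: [0.59, 0.2206, 0.0666]
tcp_rot: [-0.0, 0.606, 0.796, 0.0]
force: [0.0, -0.5, -0.2]
opening: 0.473
grasp_force: 0.0
```

>>> servo_tool([
  [10,0,0,0,0,0,0],
  [10,0,0,0,0,0,0],
  [10,0,0,0,0,0,0],
  [10,0,0,0,0,0,0],
  [10,0,0,0,0,0,0],
  [10,0,0,0,0,0,0],
])

```text
clock: 4.57
tcp_pos: [0.5901, 0.2206, 0.0666]
tcp_rot: [-0.0, 0.606, 0.796, 0.0]
force: [-0.6, -0.1, -0.2]
opening: 0.11
grasp_force: 0.0
```

It closed to about 10 mm with no pad force, so the grasp may have missed. I look.

Run:
```python
from h import *
to()
c=load('wrist');s=load('side'); np.save('w2.npy',c,allow_pickle=True)
a=c['image'][150:400,200:500]; b=s['image'][110:260,220:400]
cv2.imwrite('pics/w2.png',np.hstack([cv2.resize(a,(400,400)),cv2.resize(b,(400,400))])[...,::-1])
```

```text
tcp [0.5901 0.2206 0.0666] F [-0.63 -0.15 -0.2 ] t 4.5667 open 0.11044954414486124 gf 0.0
```

View pics/w2.png

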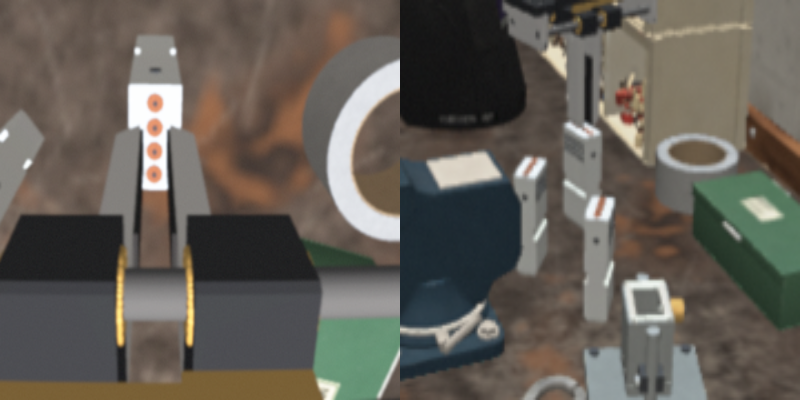

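Run:
```python
from h import *
c=np.load('w2.npy',allow_pickle=True).item(); im=c['image'];P=cloud(c)
o=get_obs();w,x,y,z=o['tcp_rot'];R=Rt.from_quat([x,y,z,w]).as_matrix();print(R.round(3))
def pr(p): 
    p=c['R']@p+c['t']; s=p[:2]/p[2]; s=s*(1+c['k1']*(s@s)); K=np.array(c['intrinsics']); return (s*[K[0,0],K[1,1]]+[K[0,2],K[1,2]]).round(1),p[2].round(3)
t=o['tcp_pos']
for n,p in dict(tcp=t,grasp=t-.019*R[:,2],mag=np.array([.5895,.2214,.1]),up=t-.08*R[:,2]).items(): print(n,p.round(3),pr(p))
m=np.zeros((400,640),np.uint8);m[195:275,290:340]=(im.min(2)[195:275,290:340]>195)
v,u=np.where(m>0);print('white bbox',u.min(),u.max(),v.min(),v.max())
print('z white',np.nanpercentile(P[v,u,2],[10,50,90]))
for uv in((291,208),(338,208),(306,268),(324,268),(316,218),(316,258)): print(uv,plane(c,[uv],.1)[0].round(4),P[uv[1],uv[0]].round(4))
for uv in((285,245),(345,245),(295,245),(335,245),(300,260),(340,260),(302,232),(331,232)): print('finger',uv,P[uv[1],uv[0]].round(4))
print('depth row')
print(P[245,280:350:4].round(3))
```

```text
[[-0.266  0.964  0.   ]
 [ 0.964  0.266  0.   ]
 [ 0.     0.    -1.   ]]
tcp [0.59  0.221 0.067] (array([316.4, 219. ]), np.float64(0.231))
grasp [0.59  0.221 0.086] (array([316.5, 228.6]), np.float64(0.213))
mag [0.59  0.221 0.1  ] (array([316. , 235.8]), np.float64(0.199))
up [0.59  0.221 0.147] (array([316.8, 274.8]), np.float64(0.154))
white bbox 296 336 202 268
z white [0.0996918  0.10066526 0.1017974 ]
(291, 208) [0.5698 0.235  0.1   ] [ 0.5705  0.2014 -0.0007]
(338, 208) [0.5976 0.2427 0.1   ] [6.134e-01 2.135e-01 1.000e-04]
(306, 268) [0.5892 0.1978 0.1   ] [0.5858 0.2141 0.1304]
(324, 268) [0.6005 0.2009 0.1   ] [ 6.180e-01  1.488e-01 -5.000e-04]
(316, 218) [0.5863 0.2329 0.1   ] [0.5861 0.2336 0.1022]
(316, 258) [0.5936 0.2065 0.1   ] [0.5932 0.2077 0.1025]
finger (285, 245) [0.5715 0.2243 0.1304]
finger (345, 245) [0.6023 0.2327 0.1301]
finger (295, 245) [0.5767 0.2255 0.1299]
finger (335, 245) [0.5973 0.231  0.1295]
finger (300, 260) [0.58   0.2264 0.147 ]
finger (340, 260) [0.5986 0.2316 0.1471]
finger (302, 232) [0.5795 0.2268 0.113 ]
finger (331, 232) [0.5959 0.231  0.1122]
depth row
[[ 0.569  0.161 -0.001]
 [ 0.571  0.224  0.131]
 [ 0.573  0.225  0.131]
 [ 0.575  0.225  0.131]
 [ 0.577  0.226  0.131]
 [ 0.579  0.226  0.13 ]
 [ 0.581  0.226  0.128]
 [ 0.586  0.214  0.1  ]
 [ 0.588  0.215  0.102]
 [ 0.591  0.216  0.102]
 [ 0.593  0.217  0.102]
 [ 0.595  0.221  0.109]
 [ 0.593  0.231  0.131]
 [ 0.596  0.231  0.131]
 [ 0.597  0.232  0.132]
 [ 0.6    0.232  0.131]
 [ 0.602  0.233  0.131]
 [ 0.633  0.18   0.002]]
```

Run:
```python
from h import *
c=np.load('w1.npy',allow_pickle=True).item();P=cloud(c)
# lowest finger points in w1 (between bench things: z .12-.3)
for sl in ((slice(225,300),slice(170,245)),(slice(225,300),slice(390,470))):
    q=P[sl].reshape(-1,3); q=q[(q[:,2]>.13)&(q[:,2]<.4)]; i=np.argsort(q[:,2])[:8]; print('w1 tips',q[i].round(3).tolist()[::3])
s=load('side');Q=cloud(s)
# points near the tool axis in the side view
o=get_obs();t=o['tcp_pos']
d=np.hypot(Q[...,0]-t[0],Q[...,1]-t[1]);m=(d<.05)&(Q[...,2]>.02)&(Q[...,2]<.3)
for a in np.arange(.02,.26,.02):
    k=m&(Q[...,2]>=a)&(Q[...,2]<a+.02)
    if k.any(): q=Q[k]; print(round(a,2),k.sum(),q.mean(0).round(3),q.min(0).round(3),q.max(0).round(3),s['image'][k].mean(0).round())
v,u=np.where(m);print(u.min(),u.max(),v.min(),v.max())
cv2.imwrite('pics/s2.png',cv2.resize(s['image'][115:235,240:360][...,::-1],(600,600),interpolation=cv2.INTER_CUBIC))
```

```text
w1 tips [[0.412, 0.115, 0.13], [0.412, 0.115, 0.133], [0.49, 0.248, 0.252]]
w1 tips [[0.583, 0.266, 0.252], [0.58, 0.275, 0.253], [0.58, 0.274, 0.253]]
0.02 92 [0.582 0.214 0.031] [0.571 0.197 0.02 ] [0.606 0.24  0.039] [152. 154. 149.]
0.04 110 [0.585 0.211 0.05 ] [0.571 0.196 0.04 ] [0.605 0.239 0.06 ] [133. 133. 128.]
0.06 116 [0.585 0.21  0.07 ] [0.572 0.195 0.06 ] [0.605 0.239 0.079] [122. 122. 118.]
0.08 147 [0.586 0.211 0.091] [0.572 0.195 0.08 ] [0.605 0.24  0.1  ] [141. 142. 140.]
0.1 86 [0.589 0.216 0.11 ] [0.571 0.204 0.1  ] [0.606 0.238 0.12 ] [118. 115. 113.]
0.12 112 [0.586 0.215 0.13 ] [0.569 0.204 0.12 ] [0.608 0.228 0.14 ] [100.  98.  95.]
0.14 110 [0.586 0.215 0.15 ] [0.57  0.203 0.14 ] [0.608 0.23  0.16 ] [102. 100.  98.]
0.16 122 [0.587 0.215 0.17 ] [0.569 0.203 0.16 ] [0.609 0.229 0.18 ] [105. 103. 100.]
0.18 100 [0.586 0.212 0.189] [0.56 0.2  0.18] [0.611 0.229 0.2  ] [118. 116. 113.]
0.2 208 [0.585 0.197 0.213] [0.552 0.179 0.2  ] [0.636 0.24  0.22 ] [59. 56. 51.]
0.22 226 [0.595 0.199 0.229] [0.556 0.18  0.22 ] [0.639 0.248 0.24 ] [64. 57. 46.]
0.24 271 [0.576 0.201 0.25 ] [0.541 0.186 0.24 ] [0.639 0.23  0.26 ] [109. 107. 105.]
283 322 82 189
```

View pics/s2.png

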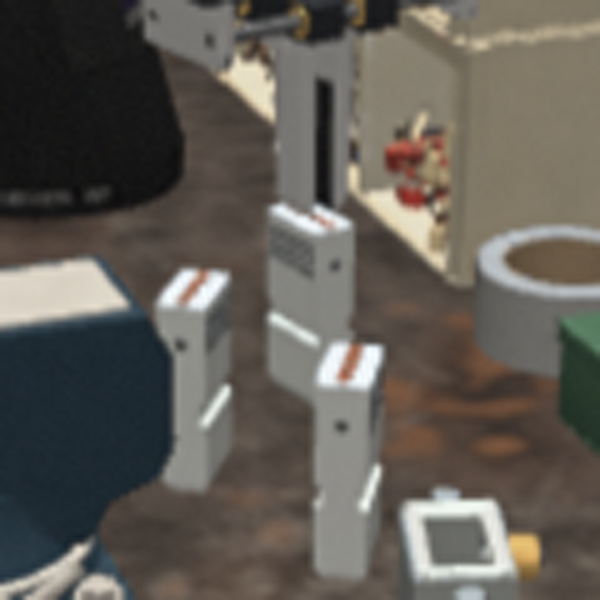

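The picture explains it. The fingers stand just above A's top: the visible tips are at z≈0.104 while the reported TCP is at 0.067. In the first wrist view the tips were also about 38 mm above the reported TCP, so the real tips lie ~38 mm behind it along z. The xy position agrees. I open, go about 40 mm lower and check.

>>> servo_tool([
  [80,0,0,0,0,0,0],
  [80,0,0,0,0,0,0],
  [80,0,0,0,0,0,0],
  [80,0,0,0,0,0,0],
  [80,0,0,0,0,0,0],
  [80,0,0,0,0,0,0],
  [80,0,0,0,0,0,0],
  [80,0,0,0,0,0,0],
])

```text
clock: 5.38
tcp_pos: [0.59, 0.2206, 0.0666]
tcp_rot: [-0.0, 0.606, 0.796, 0.0]
force: [0.2, -1.5, 0.2]
opening: 0.639
grasp_force: 0.0
```

>>> servo_tool([
  [80,0,0,0,0,0,0],
  [80,0,0,10,0,0,0],
  [80,0,0,10,0,0,0],
  [80,0,0,10,0,0,0],
  [80,0,0,8,0,0,0],
  [80,0,0,0,0,0,0],
  [80,0,0,0,0,0,0],
])

```text
clock: 5.97
tcp_pos: [0.5893, 0.2204, 0.0274]
tcp_rot: [-0.001, 0.606, 0.796, -0.001]
force: [-0.1, -0.1, 0.4]
opening: 0.851
grasp_force: 0.0
```

Run:
```python
from h import *
to()
c=load('wrist'); np.save('w3.npy',c,allow_pickle=True);P=cloud(c);s=load('side')
cv2.imwrite('pics/w3.png',np.hstack([cv2.resize(c['image'][150:400,160:480],(512,400)),cv2.resize(s['image'][110:230,250:335],(283,400))])[...,::-1])
# finger ends: per column profile of z
for u in (235,240,245,250,255,260,375,380,385,390,395,400):
    col=P[200:280,u]; k=np.where(col[:,2]>.03)[0]
    if len(k): print(u,200+k[0],col[k[0]].round(3),col[k[0]+3].round(3))
```

```text
tcp [0.5893 0.2204 0.0274] F [-0.06 -0.1   0.44] t 5.9667 open 0.8506674509012365 gf 0.0
235 231 [0.541 0.216 0.073] [0.542 0.216 0.077]
240 230 [0.543 0.217 0.07 ] [0.544 0.216 0.074]
245 228 [0.545 0.217 0.067] [0.546 0.218 0.073]
250 233 [0.549 0.214 0.066] [0.549 0.213 0.067]
380 249 [0.629 0.226 0.067] [0.63  0.223 0.066]
385 228 [0.627 0.24  0.068] [0.626 0.239 0.071]
390 229 [0.63  0.24  0.068] [0.628 0.241 0.074]
395 231 [0.632 0.241 0.072] [0.631 0.24  0.075]
400 232 [0.635 0.241 0.072] [0.633 0.241 0.077]
```

View pics/w3.png

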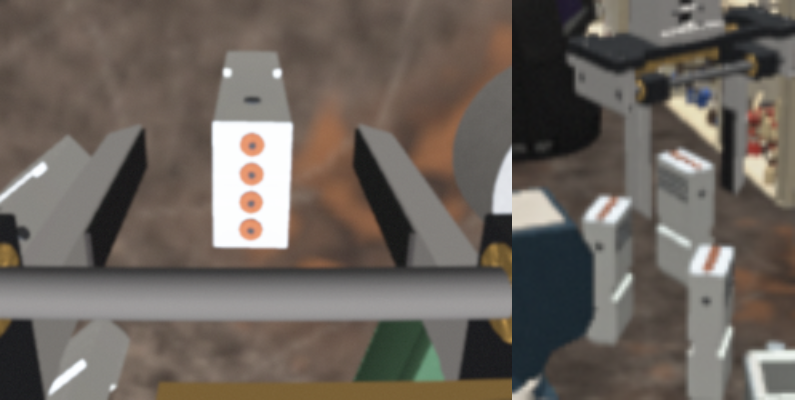

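The tips are now at z≈0.066 on either side of A, with A centred at crop (252,185). I close.

>>> servo_tool([
  [10,0,0,0,0,0,0],
  [10,0,0,0,0,0,0],
  [10,0,0,0,0,0,0],
  [10,0,0,0,0,0,0],
  [10,0,0,0,0,0,0],
  [10,0,0,0,0,0,0],
  [10,0,0,0,0,0,0],
  [10,0,0,0,0,0,0],
], grip_force=35)

```text
clock: 6.73
tcp_pos: [0.59, 0.2206, 0.0286]
tcp_rot: [-0.0, 0.606, 0.796, 0.0]
force: [-0.7, 0.2, -0.1]
opening: 0.322
grasp_force: 0.0
```

>>> servo_tool([
  [10,0,0,0,0,0,0],
  [10,0,0,0,0,0,0],
  [10,0,0,0,0,0,0],
  [10,0,0,0,0,0,0],
])

```text
clock: 7.07
tcp_pos: [0.59, 0.2206, 0.0286]
tcp_rot: [-0.0, 0.606, 0.796, 0.0]
force: [0.2, 0.2, -1.2]
opening: 0.252
grasp_force: 34.9
```

Gripped at 23.7 mm with 35 N. I lift, turn toward the holder's yaw and move past the holder for a close wrist view of it.

>>> servo_tool([
  [10,0,0,-15,0,0,0],
  [10,0,0,-25,0,0,0],
  [10,0,0,-25,0,0,0],
  [10,0,0,-25,0,0,0],
  [10,0,0,-25,0,0,0],
  [10,0,0,-25,0,0,0],
  [10,0,0,-20,0,0,0],
  [10,0,0,-10,0,0,0],
])

```text
clock: 7.73
tcp_pos: [0.591, 0.2209, 0.2012]
tcp_rot: [0.001, 0.606, 0.796, 0.002]
force: [1.0, 0.1, -2.1]
opening: 0.256
grasp_force: 34.9
```

>>> servo_tool([
  [10,0,0,0,0,0,0.05],
  [10,0,0,0,0,0,0.1],
  [10,0,0,0,0,0,0.1],
  [10,0,0,0,0,0,0.1],
  [10,0,0,0,0,0,0.097],
  [10,0,0,0,0,0,0],
  [10,-10,0,0,0,0,0],
  [10,-20,0,0,0,0,0],
])

```text
clock: 8.4
tcp_pos: [0.5845, 0.192, 0.1975]
tcp_rot: [-0.001, 0.766, 0.643, -0.0]
force: [0.7, -0.8, -3.4]
opening: 0.253
grasp_force: 34.9
```

>>> servo_tool([
  [10,-26,0,0,0,0,0],
  [10,-26,0,0,0,0,0],
  [10,-26,0,0,0,0,0],
  [10,-26,0,0,0,0,0],
  [10,-26,0,0,0,0,0],
  [10,-26,0,0,0,0,0],
  [10,-26,0,0,0,0,0],
  [10,-26,0,0,0,0,0],
])

```text
clock: 9.07
tcp_pos: [0.5467, -0.0155, 0.1982]
tcp_rot: [-0.0, 0.766, 0.642, -0.0]
force: [0.5, -0.4, -2.8]
opening: 0.253
grasp_force: 34.9
```

>>> servo_tool([
  [10,-26,0,0,0,0,0],
  [10,-26,0,0,0,0,0],
  [10,-26,0,0,0,0,0],
  [10,-26,0,0,0,0,0],
  [10,-26,0,0,0,0,0],
  [10,-26,0,0,0,0,0],
  [10,-20,-4,0,0,0,0],
  [10,0,0,0,0,0,0],
])

```text
clock: 9.73
tcp_pos: [0.5107, -0.1904, 0.198]
tcp_rot: [0.0, 0.768, 0.641, -0.002]
force: [-0.6, 0.7, -2.1]
opening: 0.252
grasp_force: 34.9
```

>>> servo_tool([
  [10,0,0,0,0,0,0],
  [10,0,0,0,0,0,0],
  [10,0,0,0,0,0,0],
])

```text
clock: 9.98
tcp_pos: [0.5127, -0.1853, 0.1984]
tcp_rot: [-0.0, 0.767, 0.642, 0.0]
force: [-0.6, 0.4, -2.7]
opening: 0.256
grasp_force: 34.9
```

Run:
```python
from h import *
to()
c=load('wrist'); np.save('w4.npy',c,allow_pickle=True)
cv2.imwrite('pics/w4.png',c['image'][...,::-1])
```

```text
tcp [ 0.5127 -0.1853  0.1984] F [-0.61  0.37 -2.71] t 9.9833 open 0.2559665765467514 gf 34.93945240974426
```

View pics/w4.png

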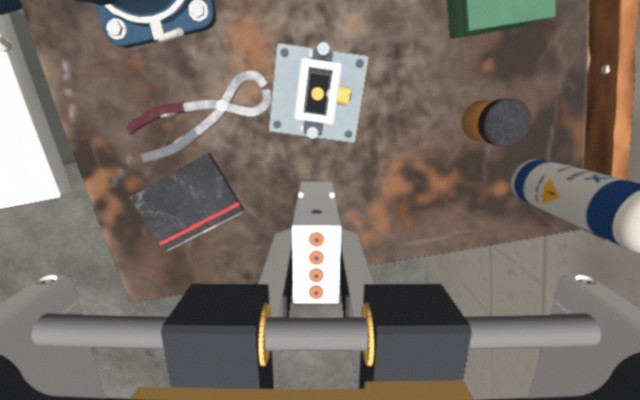

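The wrist view shows the rim at (318,92), the ball plunger at (345,95) on the +x side and the held magazine at (316,265). I measure both.

```bash
cat > meas.py <<'E'
from h import *
def face(c,box,h,thr=195,hull=True):
    u0,u1,v0,v1=box; im=c['image']; m=np.zeros((400,640),np.uint8); m[v0:v1,u0:u1]=im.min(2)[v0:v1,u0:u1]>thr
    m=cv2.morphologyEx(m,cv2.MORPH_OPEN,np.ones((3,3)))
    k,l,s,ce=cv2.connectedComponentsWithStats(m);i=1+np.argmax(s[1:,4])
    P=cloud(c)[l==i]; z=np.nanmedian(P[:,2])
    cn=max(cv2.findContours((l==i).astype(np.uint8),0,1)[0],key=cv2.contourArea)[:,0]
    hh=z if h is None else h
    r=cv2.minAreaRect((plane(c,cn,hh)[:,:2]*1000).astype(np.float32))
    yaw=r[2] if r[1][0]<r[1][1] else r[2]-90
    print('bbox',s[i],'z',z.round(4),'c',np.round(r[0],1),'size',np.round(r[1],1),'yaw',round(yaw,2))
    return np.array(r[0])/1000,yaw,z
E
python3 - <<'E'
from meas import *
c=np.load('w4.npy',allow_pickle=True).item();P=cloud(c)
hc,hy,hz=face(c,(285,360,50,135),None)
face(c,(285,360,50,135),None,170)
mc,my,mz=face(c,(285,350,215,310),None,180)
o=get_obs();print('mag-tcp',(mc-o['tcp_pos'][:2])*1000)
# base plate
im=c['image'].astype(int);m=np.zeros((400,640),np.uint8);b=(slice(35,150),slice(262,375));z=P[...,2]
m[b]=(np.abs(z[b]-.012)<.006)&(im[b].min(2)>120)
m=cv2.morphologyEx(m,cv2.MORPH_OPEN,np.ones((3,3)));k,l,s,ce=cv2.connectedComponentsWithStats(m);i=1+np.argmax(s[1:,4])
cn=max(cv2.findContours((l==i).astype(np.uint8),0,1)[0],key=cv2.contourArea)[:,0]
print('plate',s[i],cv2.minAreaRect((plane(c,cn,.012)[:,:2]*1000).astype(np.float32)),np.nanmedian(z[l==i]))
# bore: dark + yellow region inside rim
E
```

```text
bbox [ 293   57   50   69 1561] z 0.0846 c [530.6 -92.8] size [61.4 43.3] yaw -17.9
bbox [ 285   50   75   85 4342] z 0.0134 c [537.4 -93.1] size [98.6 91.5] yaw -11.47
bbox [ 291  225   51   79 3188] z 0.2705 c [ 513.  -184.7] size [44.5 25. ] yaw -10.08
mag-tcp [0.14394352 0.47707888]
plate [ 262   44   47   91 2423] ((491.6407165527344, -80.21284484863281), (104.00753021240234, 52.94926071166992), 75.12579345703125) 0.012697579076905191
```

Run:
```python
from meas import *
c=np.load('w4.npy',allow_pickle=True).item();P=cloud(c);im=c['image']
z=P[...,2];b=(slice(50,135),slice(285,360))
for thr in(185,205,225):
    m=np.zeros((400,640),np.uint8); m[b]=(im[b].min(2)>thr)&(z[b]>.07)
    cs,h=cv2.findContours(m,cv2.RETR_CCOMP,cv2.CHAIN_APPROX_NONE)
    for k,cn in enumerate(cs):
        if cv2.contourArea(cn)<150: continue
        r=cv2.minAreaRect((plane(c,cn[:,0],.0846)[:,:2]*1000).astype(np.float32)); print(thr,'hole' if h[0][k][3]>=0 else 'outer',np.round(r[0],1),np.round(r[1],1),round(r[2],1))
    # centroid of hole and PCA
m=np.zeros((400,640),np.uint8);m[b]=(np.abs(z[b]-.0846)<.006)
q=P[m>0];r=cv2.minAreaRect((q[:,:2]*1000).astype(np.float32));print('depth',r,len(q))
g=((z>.008)&(z<.018)&(np.indices(z.shape)[0]<160)&(np.abs(np.indices(z.shape)[1]-318)<60)).astype(np.uint8)
g=cv2.morphologyEx(g,cv2.MORPH_OPEN,np.ones((5,5)));k,l,s,ce=cv2.connectedComponentsWithStats(g);i=1+np.argmax(s[1:,4])
q=P[l==i];r=cv2.minAreaRect((q[:,:2]*1000).astype(np.float32));print('plate',r,s[i])
t=cv2.resize(im[30:150,255:385],(650,600),interpolation=cv2.INTER_CUBIC);cv2.imwrite('pics/hold.png',t[...,::-1])
```

```text
185 outer [530.6 -92.6] [59.  41.3] 72.4
185 hole [530.4 -92.9] [46.9 26.2] 72.1
205 outer [530.5 -92.5] [59. 41.] 72.4
205 hole [530.6 -92.8] [47.3 26.4] 72.4
225 outer [530.7 -92.7] [59.  39.9] 72.2
225 hole [530.7 -92.7] [47.6 26.7] 72.4
depth ((536.6144409179688, -96.22434997558594), (83.38909149169922, 55.1845817565918), 72.48994445800781) 1674
plate ((490.19390869140625, -79.31906127929688), (103.3697280883789, 56.36533737182617), 75.09957885742188) [ 259   44   50   90 2416]
```

View pics/hold.png

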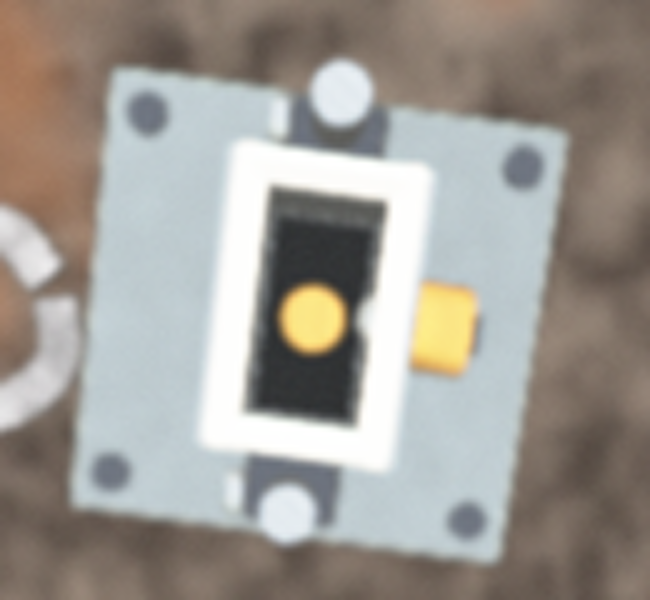

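Rim centre is (0.5306, -0.0927), yaw −17.6°, z 0.0846. The outer size 59x41 matches the given 58x41. I turn by 0.13 and move over it.

>>> servo_tool([
  [10,0,0,0,0,0,0.066],
  [10,0,0,0,0,0,0.066],
  [10,0,0,0,0,0,0],
  [10,0,0,0,0,0,0],
])

```text
clock: 10.37
tcp_pos: [0.513, -0.1854, 0.1986]
tcp_rot: [-0.0, 0.807, 0.591, 0.0]
force: [-0.6, 0.4, -2.2]
opening: 0.254
grasp_force: 34.9
```

Run:
```python
from h import *
to([.5305,-.0932,.1984],-17.6)
```

```text
shift tool mm [ 93.2 -11.1   0.2]
turn [-0.     -0.0002  0.0004]
tcp [ 0.513  -0.1854  0.1986] F [-0.65  0.37 -2.22] t 10.3667 open 0.254154437735896 gf 34.939557909965515
```

>>> servo_tool([
  [10,15,-2,0,0,0,0],
  [10,22,-3,0,0,0,0],
  [10,22,-3,0,0,0,0],
  [10,22,-2,0,0,0,0],
  [10,12,-1,0,0,0,0],
  [10,0,0,0,0,0,0],
  [10,0,0,0,0,0,0],
  [10,0,0,0,0,0,0],
])

```text
clock: 11.03
tcp_pos: [0.5306, -0.0951, 0.1985]
tcp_rot: [0.0, 0.808, 0.59, -0.0]
force: [0.2, -0.5, -1.7]
opening: 0.253
grasp_force: 34.9
```

>>> servo_tool([
  [10,0,0,15,0,0,0],
  [10,0,0,20,0,0,0],
  [10,0,0,20,0,0,0],
  [10,0,0,14,0,0,0],
  [10,0,0,5,0,0,0],
  [10,0,0,0,0,0,0],
  [10,0,0,0,0,0,0],
  [10,0,0,0,0,0,0],
])

```text
clock: 11.7
tcp_pos: [0.5316, -0.095, 0.1257]
tcp_rot: [0.001, 0.808, 0.589, 0.001]
force: [0.3, 0.2, -2.4]
opening: 0.252
grasp_force: 34.9
```

Run:
```python
from meas import *
to([.5305,-.0932,.090],-17.6)
c=load('wrist');s=load('side'); np.save('w5.npy',c,allow_pickle=True)
mc,my,mz=face(c,(285,350,195,310),None,180)
o=get_obs();print('mag-tcp',(mc-o['tcp_pos'][:2])*1000)
cv2.imwrite('pics/w5.png',np.hstack([cv2.resize(c['image'][140:320,230:410],(400,400)),cv2.resize(s['image'][150:280,270:400],(400,400))])[...,::-1])
```

```text
shift tool mm [ 1.4 -1.7 35.7]
turn [ 0.0023  0.     -0.0033]
tcp [ 0.5316 -0.095   0.1257] F [ 0.34  0.21 -2.41] t 11.7 open 0.25163599280424326 gf 34.93952929973602
bbox [ 289  195   53  109 3268] z 0.1977 c [534.3 -87.1] size [60.3 25.3] yaw -16.9
mag-tcp [2.68137427 7.63150405]
```

View pics/w5.png

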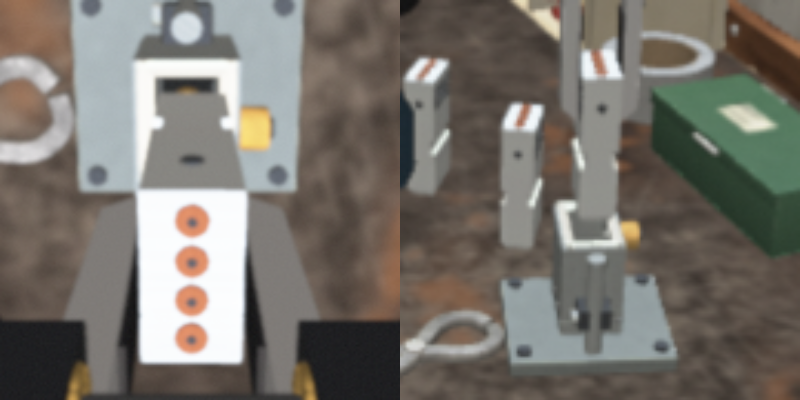

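Foot stands just above the socket. I correct by (1.4, −1.7) mm and go down feeling the force.

>>> servo_tool([
  [10,1.4,-1.7,0,0,0,0],
  [10,0,0,4,0,0,0],
  [10,0,0,4,0,0,0],
  [10,0,0,3,0,0,0],
  [10,0,0,0,0,0,0],
  [10,0,0,0,0,0,0],
])

```text
clock: 12.3
tcp_pos: [0.5292, -0.0923, 0.1131]
tcp_rot: [-0.0, 0.808, 0.589, -0.0]
force: [1.4, 0.8, -2.8]
opening: 0.253
grasp_force: 34.9
```

>>> servo_tool([
  [10,0,0,2,0,0,0],
  [10,0,0,2,0,0,0],
  [10,0,0,1,0,0,0],
  [10,0,0,0,0,0,0],
  [10,0,0,0,0,0,0],
])

```text
clock: 12.72
tcp_pos: [0.5295, -0.0924, 0.1085]
tcp_rot: [-0.0, 0.808, 0.589, -0.0]
force: [0.5, 0.6, -1.5]
opening: 0.254
grasp_force: 34.9
```

>>> servo_tool([
  [10,-0.5,1.1,0,0,0,0],
  [10,0,0,1,0,0,0],
  [10,0,0,1,0,0,0],
  [10,0,0,1,0,0,0],
  [10,0,0,0,0,0,0],
  [10,0,0,0,0,0,0],
])

```text
clock: 13.22
tcp_pos: [0.5303, -0.0932, 0.1055]
tcp_rot: [-0.0, 0.808, 0.589, -0.0]
force: [-0.3, 0.5, -3.7]
opening: 0.252
grasp_force: 34.9
```

>>> servo_tool([
  [10,0,0,1,0,0,0],
  [10,0,0,1,0,0,0],
  [10,0,0,0,0,0,0],
  [10,0,0,0,0,0,0],
])

```text
clock: 13.55
tcp_pos: [0.5303, -0.0931, 0.1034]
tcp_rot: [-0.0, 0.808, 0.589, -0.0]
force: [-0.3, -0.6, -1.7]
opening: 0.25
grasp_force: 34.9
```

>>> servo_tool([
  [10,0,0,1,0,0,0],
  [10,0,0,1,0,0,0],
  [10,0,0,1,0,0,0],
  [10,0,0,0,0,0,0],
  [10,0,0,0,0,0,0],
])

```text
clock: 13.97
tcp_pos: [0.5301, -0.0931, 0.1012]
tcp_rot: [-0.0, 0.808, 0.59, -0.0]
force: [-3.0, 1.1, 4.2]
opening: 0.254
grasp_force: 34.9
```

>>> servo_tool([
  [10,0,0,1,0,0,0],
  [10,0,0,1,0,0,0],
  [10,0,0,0,0,0,0],
])

```text
clock: 14.22
tcp_pos: [0.5301, -0.093, 0.099]
tcp_rot: [-0.0, 0.808, 0.59, -0.0]
force: [-3.3, 1.4, 3.1]
opening: 0.255
grasp_force: 34.9
```

Ball contact felt as expected: −x force, and about 6 N upward. I press on steadily.

>>> servo_tool([
  [10,0,0,1,0,0,0],
  [10,0,0,1,0,0,0],
  [10,0,0,1,0,0,0],
  [10,0,0,0,0,0,0],
])

```text
clock: 14.55
tcp_pos: [0.5301, -0.093, 0.0953]
tcp_rot: [-0.0, 0.808, 0.59, -0.0]
force: [-1.2, 0.8, 0.9]
opening: 0.251
grasp_force: 34.9
```

>>> servo_tool([
  [10,0,0,1.5,0,0,0],
  [10,0,0,1.5,0,0,0],
  [10,0,0,1.5,0,0,0],
  [10,0,0,0,0,0,0],
])

```text
clock: 14.88
tcp_pos: [0.5301, -0.0931, 0.0905]
tcp_rot: [-0.0, 0.808, 0.589, -0.0]
force: [-0.8, 1.5, 0.7]
opening: 0.252
grasp_force: 34.9
```

>>> servo_tool([
  [10,0,0,2,0,0,0],
  [10,0,0,2,0,0,0],
  [10,0,0,2,0,0,0],
  [10,0,0,2,0,0,0],
  [10,0,0,0,0,0,0],
])

```text
clock: 15.3
tcp_pos: [0.5301, -0.0931, 0.0822]
tcp_rot: [-0.0, 0.808, 0.589, -0.0]
force: [-1.6, 1.5, -0.8]
opening: 0.257
grasp_force: 34.9
```

>>> servo_tool([
  [10,0,0,2,0,0,0],
  [10,0,0,2,0,0,0],
  [10,0,0,2,0,0,0],
  [10,0,0,2,0,0,0],
  [10,0,0,2,0,0,0],
  [10,0,0,0,0,0,0],
])

```text
clock: 15.8
tcp_pos: [0.5301, -0.0931, 0.0722]
tcp_rot: [-0.0, 0.808, 0.589, -0.0]
force: [-2.8, 1.2, -0.6]
opening: 0.254
grasp_force: 34.9
```

>>> servo_tool([
  [10,0,0,1,0,0,0],
  [10,0,0,1,0,0,0],
  [10,0,0,1,0,0,0],
  [10,0,0,1,0,0,0],
  [10,0,0,0,0,0,0],
])

```text
clock: 16.22
tcp_pos: [0.5301, -0.0931, 0.0686]
tcp_rot: [-0.0, 0.808, 0.589, -0.0]
force: [-3.6, 1.6, 0.6]
opening: 0.253
grasp_force: 34.9
```

>>> servo_tool([
  [10,0,0,1,0,0,0],
  [10,0,0,1,0,0,0],
  [10,0,0,0,0,0,0],
])

```text
clock: 16.47
tcp_pos: [0.5301, -0.0931, 0.0672]
tcp_rot: [-0.0, 0.808, 0.589, -0.0]
force: [-4.7, 1.7, 4.3]
opening: 0.252
grasp_force: 34.9
```

>>> servo_tool([
  [10,0,0,1,0,0,0],
  [10,0,0,1,0,0,0],
  [10,0,0,0,0,0,0],
])

```text
clock: 16.72
tcp_pos: [0.5301, -0.0931, 0.0653]
tcp_rot: [-0.0, 0.808, 0.589, -0.0]
force: [-5.2, 0.3, 3.8]
opening: 0.255
grasp_force: 34.9
```

The pin is met at 0.067, as predicted. The click is expected near 0.060 and the floor near 0.057. I take 1 mm steps.

>>> servo_tool([
  [10,0,0,1,0,0,0],
  [10,0,0,1,0,0,0],
  [10,0,0,0,0,0,0],
])

```text
clock: 16.97
tcp_pos: [0.5301, -0.0931, 0.063]
tcp_rot: [-0.0, 0.808, 0.589, -0.0]
force: [-4.4, 1.4, 2.1]
opening: 0.258
grasp_force: 34.9
```

>>> servo_tool([
  [10,0,0,1,0,0,0],
  [10,0,0,0.5,0,0,0],
  [10,0,0,0,0,0,0],
])

```text
clock: 17.22
tcp_pos: [0.5302, -0.0932, 0.0611]
tcp_rot: [-0.0, 0.808, 0.589, -0.0]
force: [-4.0, 2.1, 0.1]
opening: 0.255
grasp_force: 34.9
```

>>> servo_tool([
  [10,0,0,0.7,0,0,0],
  [10,0,0,0,0,0,0],
  [10,0,0,0,0,0,0],
])

```text
clock: 17.47
tcp_pos: [0.5305, -0.0933, 0.0607]
tcp_rot: [0.0, 0.808, 0.589, 0.0]
force: [-3.6, 1.0, 1.2]
opening: 0.253
grasp_force: 34.9
```

>>> servo_tool([
  [10,0,0,0.7,0,0,0],
  [10,0,0,0,0,0,0],
  [10,0,0,0,0,0,0],
])

```text
clock: 17.72
tcp_pos: [0.5307, -0.0933, 0.0603]
tcp_rot: [0.0, 0.808, 0.589, 0.0]
force: [-4.4, 1.0, 2.7]
opening: 0.251
grasp_force: 34.9
```

>>> servo_tool([
  [10,0,0,0.5,0,0,0],
  [10,0,0,0,0,0,0],
  [10,0,0,0,0,0,0],
])

```text
clock: 17.97
tcp_pos: [0.5307, -0.0933, 0.0599]
tcp_rot: [0.0, 0.808, 0.589, 0.0]
force: [-4.8, 1.4, 4.4]
opening: 0.254
grasp_force: 34.9
```

>>> servo_tool([
  [10,0,0,0.5,0,0,0],
  [10,0,0,0,0,0,0],
  [10,0,0,0,0,0,0],
])

```text
clock: 18.22
tcp_pos: [0.5307, -0.0933, 0.0593]
tcp_rot: [0.0, 0.808, 0.589, 0.0]
force: [-3.5, 0.8, 5.1]
opening: 0.252
grasp_force: 34.9
```

>>> servo_tool([
  [10,0,0,0.5,0,0,0],
  [10,0,0,0,0,0,0],
  [10,0,0,0,0,0,0],
])

```text
clock: 18.47
tcp_pos: [0.5307, -0.0933, 0.0588]
tcp_rot: [0.0, 0.808, 0.589, 0.0]
force: [-3.5, 0.4, 5.4]
opening: 0.251
grasp_force: 34.9
```

>>> servo_tool([
  [10,0,0,0.4,0,0,0],
  [10,0,0,0,0,0,0],
  [10,0,0,0,0,0,0],
])

```text
clock: 18.72
tcp_pos: [0.5307, -0.0933, 0.0584]
tcp_rot: [0.0, 0.808, 0.589, 0.0]
force: [-3.5, 1.4, 5.8]
opening: 0.253
grasp_force: 34.9
```

>>> servo_tool([
  [10,0,0,0.4,0,0,0],
  [10,0,0,0,0,0,0],
  [10,0,0,0,0,0,0],
])

```text
clock: 18.97
tcp_pos: [0.5307, -0.0933, 0.0583]
tcp_rot: [0.0, 0.808, 0.589, 0.0]
force: [-4.0, 1.4, 6.7]
opening: 0.253
grasp_force: 34.9
```

>>> servo_tool([
  [10,0,0,0.4,0,0,0],
  [10,0,0,0,0,0,0],
  [10,0,0,0,0,0,0],
])

```text
clock: 19.22
tcp_pos: [0.5307, -0.0933, 0.0581]
tcp_rot: [0.0, 0.808, 0.589, 0.0]
force: [-4.6, 0.7, 9.1]
opening: 0.258
grasp_force: 34.9
```

>>> servo_tool([
  [10,0,0,0.4,0,0,0],
  [10,0,0,0,0,0,0],
  [10,0,0,0,0,0,0],
])

```text
clock: 19.47
tcp_pos: [0.5307, -0.0933, 0.058]
tcp_rot: [0.0, 0.808, 0.589, 0.0]
force: [-4.6, 1.3, 10.1]
opening: 0.256
grasp_force: 34.9
```

>>> servo_tool([
  [10,0,0,0.6,0,0,0],
  [10,0,0,0,0,0,0],
  [10,0,0,0,0,0,0],
])

```text
clock: 19.72
tcp_pos: [0.5308, -0.0933, 0.0579]
tcp_rot: [0.0, 0.808, 0.589, 0.0]
force: [-5.4, 1.4, 12.9]
opening: 0.256
grasp_force: 35.0
```

>>> servo_tool([
  [10,0,0,0.6,0,0,0],
  [10,0,0,0,0,0,0],
  [10,0,0,0,0,0,0],
])

```text
clock: 19.97
tcp_pos: [0.5308, -0.0933, 0.0577]
tcp_rot: [0.001, 0.808, 0.59, 0.0]
force: [-5.8, 1.4, 15.0]
opening: 0.252
grasp_force: 35.0
```

It is on the floor: force is climbing while z has stopped at 0.058, within 1 mm of the predicted seat. I relax the push, then open wide.

>>> servo_tool([
  [10,0,0,-1,0,0,0],
  [10,0,0,-1,0,0,0],
  [10,0,0,0,0,0,0],
  [10,0,0,0,0,0,0],
  [60,0,0,0,0,0,0],
  [60,0,0,0,0,0,0],
  [60,0,0,0,0,0,0],
  [60,0,0,0,0,0,0],
])

```text
clock: 20.63
tcp_pos: [0.5313, -0.0935, 0.0577]
tcp_rot: [0.001, 0.808, 0.589, 0.001]
force: [-0.9, -0.1, 0.3]
opening: 0.503
grasp_force: 0.0
```

>>> servo_tool([
  [60,0,0,0,0,0,0],
  [60,0,0,0,0,0,0],
  [60,0,0,0,0,0,0],
  [60,0,0,0,0,0,0],
  [60,0,0,-20,0,0,0],
  [60,0,0,-30,0,0,0],
  [60,0,0,-30,0,0,0],
  [60,0,0,-30,0,0,0],
])

```text
clock: 21.3
tcp_pos: [0.53, -0.0931, 0.1689]
tcp_rot: [-0.0, 0.808, 0.589, -0.0]
force: [1.2, -0.3, -0.8]
opening: 0.64
grasp_force: 0.0
```

>>> servo_tool([
  [60,-30,0,0,0,0,0],
  [60,-30,0,0,0,0,0],
  [60,-30,0,0,0,0,0],
  [60,0,0,0,0,0,0],
  [60,0,0,0,0,0,0],
  [60,0,0,0,0,0,0],
])

```text
clock: 21.8
tcp_pos: [0.503, -0.1784, 0.1677]
tcp_rot: [-0.0, 0.808, 0.589, 0.0]
force: [-0.0, 0.9, -0.5]
opening: 0.642
grasp_force: 0.0
```

Run:
```python
from meas import *
to()
c=load('wrist');np.save('w6.npy',c,allow_pickle=True);P=cloud(c);z=P[...,2]
q=P[(np.hypot(P[...,0]-.5306,P[...,1]+.0927)<.035)&(z>.1)&(z<.16)]
print(len(q),np.median(q,0),np.percentile(q[:,2],[10,50,90]))
m=((np.hypot(P[...,0]-.5306,P[...,1]+.0927)<.035)&(z>.115)&(c['image'].min(2)>170)).astype(np.uint8)
if m.any():
    v,u=np.where(m>0);h=np.median(z[m>0]);r=cv2.minAreaRect((plane(c,np.c_[u,v],h)[:,:2]*1000).astype(np.float32));print('top z',h,r)
s=load('side');cv2.imwrite('pics/w6.png',np.hstack([cv2.resize(c['image'][0:300,200:450],(400,480)),cv2.resize(s['image'][150:280,270:380],(400,480))])[...,::-1])
```

```text
tcp [ 0.503  -0.1784  0.1677] F [-0.    0.87 -0.54] t 21.8 open 0.6424632367138714 gf 0.0
1932 [ 0.52991473 -0.09146624  0.13352637] [0.13252873 0.13352637 0.13484062]
top z 0.13341640658443435 ((529.7586059570312, -91.96690368652344), (43.8304443359375, 24.110506057739258), 72.22644805908203)
```

View pics/w6.png

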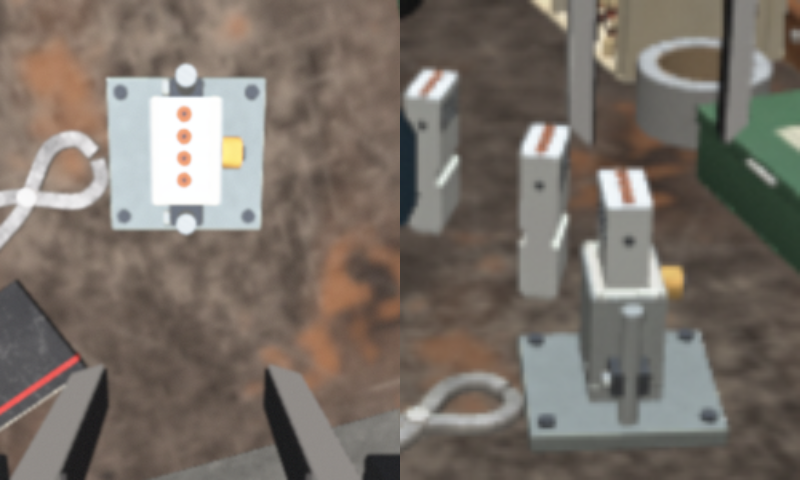

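Run:
```python
from h import *
def an(n,c):
    P=cloud(c);z=P[...,2];d=P[...,:2]-np.array([.5306,-.0927]);a=np.radians(-17.6)
    x=d[...,0]*np.cos(a)+d[...,1]*np.sin(a);y=-d[...,0]*np.sin(a)+d[...,1]*np.cos(a)
    top=(abs(x)<.008)&(abs(y)<.018)&(z>.11)&(z<.16)
    rim=(abs(x)<.018)&(abs(y)<.027)&((abs(y)>.0245)|(abs(x)>.0155))&(z>.07)&(z<.095)
    pl=(abs(x)<.05)&(abs(y)<.047)&((abs(x)>.035))&(z>0)&(z<.025)
    b=(abs(x)<.1)&(abs(y)<.1)&((abs(x)>.065)|(abs(y)>.062))&(z<.01)
    print(n,[(k,m.sum(),np.median(z[m]).round(4) if m.any() else None) for k,m in dict(top=top,rim=rim,plate=pl,bench=b).items()])
for i in(4,6): an(f'w{i}',np.load(f'w{i}.npy',allow_pickle=True).item())
for s in('top','side'): an(s,load(s))
an('side0',np.load('side0.npy',allow_pickle=True).item());an('top0',np.load('top0.npy',allow_pickle=True).item())
```

```text
w4 [('top', np.int64(0), None), ('rim', np.int64(451), np.float64(0.086)), ('plate', np.int64(1883), np.float64(0.0129)), ('bench', np.int64(15118), np.float64(0.0003))]
w6 [('top', np.int64(1033), np.float64(0.1338)), ('rim', np.int64(415), np.float64(0.086)), ('plate', np.int64(2202), np.float64(0.0129)), ('bench', np.int64(17526), np.float64(0.0003))]
top [('top', np.int64(105), np.float64(0.1346)), ('rim', np.int64(47), np.float64(0.0858)), ('plate', np.int64(363), np.float64(0.0137)), ('bench', np.int64(3369), np.float64(0.001))]
side [('top', np.int64(69), np.float64(0.133)), ('rim', np.int64(52), np.float64(0.0847)), ('plate', np.int64(352), np.float64(0.0118)), ('bench', np.int64(2776), np.float64(-0.0009))]
side0 [('top', np.int64(0), None), ('rim', np.int64(90), np.float64(0.0842)), ('plate', np.int64(358), np.float64(0.0117)), ('bench', np.int64(2777), np.float64(-0.001))]
top0 [('top', np.int64(0), None), ('rim', np.int64(68), np.float64(0.0867)), ('plate', np.int64(377), np.float64(0.0137)), ('bench', np.int64(3362), np.float64(0.001))]
```

The magazine is held upright in the socket, with its centre within 1 mm. Its top reads about 48 mm above the rim, against the expected 46 or less, so I am not sure the click is complete. I check by pressing gently on its head with shut fingertips and feeling how far it travels.

>>> servo_tool([
  [0,20,0,0,0,0,0],
  [0,25,0,0,0,0,0],
  [0,25,0,0,0,0,0],
  [0,20,0,0,0,0,0],
  [0,0,0,0,0,0,0],
  [0,0,0,0,0,0,0],
  [0,0,0,0,0,0,0],
  [0,0,0,0,0,0,0],
])

```text
clock: 22.67
tcp_pos: [0.5302, -0.0938, 0.1678]
tcp_rot: [0.0, 0.808, 0.589, -0.0]
force: [-0.1, 0.6, -0.4]
opening: 0.107
grasp_force: 0.0
```

>>> servo_tool([
  [0,0,0,15,0,0,0],
  [0,0,0,20,0,0,0],
  [0,0,0,20,0,0,0],
  [0,0,0,10,0,0,0],
  [0,0,0,0,0,0,0],
  [0,0,0,0,0,0,0],
])

```text
clock: 23.17
tcp_pos: [0.5303, -0.0938, 0.1028]
tcp_rot: [-0.0, 0.808, 0.589, -0.0]
force: [0.0, -0.1, 0.3]
opening: 0.005
grasp_force: 0.0
```

>>> servo_tool([
  [0,0,0,1,0,0,0],
  [0,0,0,1,0,0,0],
  [0,0,0,1,0,0,0],
  [0,0,0,0,0,0,0],
])

```text
clock: 23.5
tcp_pos: [0.5307, -0.0933, 0.1004]
tcp_rot: [0.0, 0.808, 0.589, 0.0]
force: [0.0, 0.2, -0.3]
opening: 0.009
grasp_force: 0.0
```

>>> servo_tool([
  [0,0,0,1,0,0,0],
  [0,0,0,1,0,0,0],
  [0,0,0,0,0,0,0],
])

```text
clock: 23.75
tcp_pos: [0.5303, -0.0931, 0.0978]
tcp_rot: [-0.0, 0.808, 0.59, -0.0]
force: [0.3, -0.8, -0.3]
opening: 0.004
grasp_force: 0.0
```

>>> servo_tool([
  [0,0,0,1,0,0,0],
  [0,0,0,0,0,0,0],
  [0,0,0,0,0,0,0],
])

```text
clock: 24.0
tcp_pos: [0.5303, -0.0932, 0.0968]
tcp_rot: [-0.0, 0.808, 0.589, -0.0]
force: [0.7, -0.1, -0.1]
opening: 0.005
grasp_force: 0.0
```

>>> servo_tool([
  [0,0,0,1,0,0,0],
  [0,0,0,0,0,0,0],
  [0,0,0,0,0,0,0],
])

```text
clock: 24.25
tcp_pos: [0.5303, -0.0932, 0.0958]
tcp_rot: [-0.0, 0.808, 0.589, -0.0]
force: [-0.3, -0.4, 0.6]
opening: 0.005
grasp_force: 0.0
```

>>> servo_tool([
  [0,0,0,1,0,0,0],
  [0,0,0,0,0,0,0],
  [0,0,0,0,0,0,0],
])

```text
clock: 24.5
tcp_pos: [0.5304, -0.0932, 0.0948]
tcp_rot: [-0.0, 0.808, 0.589, 0.0]
force: [-0.9, -0.6, 0.7]
opening: 0.008
grasp_force: 0.2
```

Contact is beginning near 0.095. I press in 0.5 mm steps.

>>> servo_tool([
  [0,0,0,0.5,0,0,0],
  [0,0,0,0,0,0,0],
  [0,0,0,0,0,0,0],
])

```text
clock: 24.75
tcp_pos: [0.5305, -0.0933, 0.0946]
tcp_rot: [0.0, 0.808, 0.589, 0.0]
force: [-0.6, 0.7, 2.1]
opening: 0.004
grasp_force: 1.1
```

>>> servo_tool([
  [0,0,0,0.5,0,0,0],
  [0,0,0,0,0,0,0],
  [0,0,0,0,0,0,0],
])

```text
clock: 25.0
tcp_pos: [0.5309, -0.0934, 0.0943]
tcp_rot: [0.0, 0.808, 0.589, 0.0]
force: [-0.2, 0.1, 4.8]
opening: 0.004
grasp_force: 2.0
```

>>> servo_tool([
  [0,0,0,0.5,0,0,0],
  [0,0,0,0,0,0,0],
  [0,0,0,0,0,0,0],
])

```text
clock: 25.25
tcp_pos: [0.5307, -0.0933, 0.0935]
tcp_rot: [0.0, 0.808, 0.589, 0.0]
force: [-0.5, 0.7, 3.9]
opening: 0.008
grasp_force: 2.3
```

>>> servo_tool([
  [0,0,0,0.5,0,0,0],
  [0,0,0,0,0,0,0],
  [0,0,0,0,0,0,0],
])

```text
clock: 25.5
tcp_pos: [0.5305, -0.0932, 0.0929]
tcp_rot: [0.0, 0.808, 0.589, 0.0]
force: [-0.6, 0.3, 4.9]
opening: 0.007
grasp_force: 2.4
```

>>> servo_tool([
  [0,0,0,0.5,0,0,0],
  [0,0,0,0,0,0,0],
  [0,0,0,0,0,0,0],
])

```text
clock: 25.75
tcp_pos: [0.5305, -0.0932, 0.0924]
tcp_rot: [0.0, 0.808, 0.589, 0.0]
force: [-0.3, 0.1, 4.8]
opening: 0.007
grasp_force: 2.4
```

>>> servo_tool([
  [0,0,0,0.5,0,0,0],
  [0,0,0,0,0,0,0],
  [0,0,0,0,0,0,0],
])

```text
clock: 26.0
tcp_pos: [0.5306, -0.0933, 0.092]
tcp_rot: [0.0, 0.808, 0.589, 0.0]
force: [-0.2, -0.0, 5.1]
opening: 0.001
grasp_force: 2.8
```

>>> servo_tool([
  [0,0,0,0.5,0,0,0],
  [0,0,0,0,0,0,0],
  [0,0,0,0,0,0,0],
])

```text
clock: 26.25
tcp_pos: [0.5309, -0.0934, 0.0919]
tcp_rot: [0.001, 0.808, 0.589, 0.0]
force: [-0.1, -0.3, 6.5]
opening: 0.007
grasp_force: 3.6
```

>>> servo_tool([
  [0,0,0,0.5,0,0,0],
  [0,0,0,0,0,0,0],
  [0,0,0,0,0,0,0],
])

```text
clock: 26.5
tcp_pos: [0.5311, -0.0934, 0.0918]
tcp_rot: [0.001, 0.808, 0.589, 0.001]
force: [-0.5, 0.2, 9.3]
opening: 0.006
grasp_force: 4.5
```

>>> servo_tool([
  [0,0,0,0.5,0,0,0],
  [0,0,0,0,0,0,0],
  [0,0,0,0,0,0,0],
])

```text
clock: 26.75
tcp_pos: [0.5314, -0.0935, 0.0917]
tcp_rot: [0.001, 0.808, 0.589, 0.001]
force: [-0.3, -0.4, 11.1]
opening: 0.001
grasp_force: 5.4
```

>>> servo_tool([
  [0,0,0,0.5,0,0,0],
  [0,0,0,0,0,0,0],
  [0,0,0,0,0,0,0],
])

```text
clock: 27.0
tcp_pos: [0.5316, -0.0936, 0.0916]
tcp_rot: [0.001, 0.808, 0.589, 0.001]
force: [-1.8, -0.3, 12.9]
opening: 0.008
grasp_force: 6.3
```

It touched at about 0.0945 and stopped on the floor at 0.0919. It stood about 2.4 mm up, held there by the ball, and only the pin's 5 N resisted with no detent left to pass. So the click is complete. I back off, check and hand in.

>>> servo_tool([
  [0,0,0,-1.5,0,0,0],
  [0,0,0,-1.5,0,0,0],
  [0,0,0,-2,0,0,0],
  [0,0,0,-5,0,0,0],
  [0,0,0,-20,0,0,0],
  [0,0,0,-30,0,0,0],
  [0,0,0,-30,0,0,0],
  [0,-30,0,0,0,0,0],
])

```text
clock: 27.67
tcp_pos: [0.5254, -0.1192, 0.1849]
tcp_rot: [0.003, 0.806, 0.591, 0.004]
force: [0.7, -0.1, 0.2]
opening: 0.005
grasp_force: 0.0
```

>>> servo_tool([
  [0,-30,0,0,0,0,0],
  [0,-30,0,0,0,0,0],
  [0,0,0,0,0,0,0],
  [0,0,0,0,0,0,0],
  [0,0,0,0,0,0,0],
  [0,0,0,0,0,0,0],
])

```text
clock: 28.17
tcp_pos: [0.5029, -0.1777, 0.1794]
tcp_rot: [-0.001, 0.808, 0.59, 0.0]
force: [-0.9, -1.3, -0.4]
opening: 0.009
grasp_force: 0.0
```

Run:
```python
from h import *
to()
c=load('wrist');P=cloud(c);z=P[...,2]
m=(np.hypot(P[...,0]-.5306,P[...,1]+.0927)<.035)&(z>.115)&(z<.16)&(c['image'].min(2)>170)
h=np.median(z[m]);v,u=np.where(m);print('top z',h,cv2.minAreaRect((plane(c,np.c_[u,v],h)[:,:2]*1000).astype(np.float32)))
if .126<h<.136: print(job_done())
```

```text
tcp [ 0.5029 -0.1777  0.1794] F [-0.86 -1.29 -0.44] t 28.1667 open 0.009450918410150435 gf 0.0
top z 0.1332444430862702 ((529.7940063476562, -91.92160034179688), (43.93281555175781, 23.80157470703125), 72.94762420654297)
the job is handed in; nothing more can be done
None
```

The farthest of the three magazines is in the holder's socket, upright, let go and by feel clicked in, and I handed the job in at about 28 s; no verdict came back.

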